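Set the warming tray's dial for the mug

ROBOT

A 6-joint arm with a two-finger parallel gripper is mounted at the origin on a cart in front of the work surface, level with it; the furniture and walls round the work are solid. World frame = base frame: x ahead of the robot, y to its left, z up, the work surface at z = 0. Lengths are in m, angles in rad, forces in N, time in s.
With the tool pointing down it reaches from about 0.35 to 0.975 m from the base axis. Payload 4.9 kg.
Tool frame: the origin (TCP) lies on the centre line of the jaws, within the pads' length; the fingertips stand ctrl.tcp_to_tips ahead of it and the grasp point (between the pads) lies 3 mm ahead of it (ctrl.tcp_to_tips is the distance from the TCP to the fingertips, in m); z points along the fingers, y is the direction in which the jaws open and shut (so a half turn about z gives the same grasp; the last joint's range is limited). The gripper opens to 85 mm and grips with 20 to 120 N. Pads are 22 mm wide; open, the fingers measure 114 mm over their backs; the gripper's body (76 mm by 85 mm) begins 54 mm behind the grasp point. The pads swing forward as they close: fully open they stand 13 mm farther back than shut.
Start: joints at [1.025, 0.053, 1.613, -0, 1.476, -0.119], TCP at [0.259, 0.569, 0.253] pointing down, gripper open.
Joint ranges: [-3.01, 3.01], [-1.01, 2.22], [0.06, 2.58], [-1.02, 4.17], [0.09, 2.62], [-3.14, 3.14]. Speed limits (rad/s): [2.57, 2.57, 3.14, 3.14, 3.14, 3.14].

INTERFACE

Orientations are given as a rotation vector (axis times angle).
In Python, from station import ctrl, vision gives the robot as it stands.
- The arm moves only by the tool jog_arm, never from a script. Its argument "deltas" is a list of rows, each a list of 7 numbers: the turn, a rotation vector about the tool's x, y, z in rad, then the shift along the tool's x, y, z in cm, then the opening, from 0 (shut) to 1 (fully open). A call has 1 to 12 rows; each row shifts and turns the commanded pose from where the row before left it, along the tool's axes as they then stand; what a row does not reach is not made up. A row lasts 1/12 s, in which the tool goes at most 41.7 mm and 7.16 degrees, less where a joint would pass 70% of its speed; a pose out of reach is approached as far as the arm can. A call with a gripper value outside its range is refused whole. The fingers move at their own pace and stop on an object; "grip_force" is the grip in N (left out, the last holds). Time passes only in rows, so rows that do not move let the fingers close. It gives the time, the measured TCP pose, the force and the opening at its end, in the units of the state.
- ctrl.get_obs(): the state, without advancing time (a new reading comes with each control period).
- vision.get_image(name): name is "side" or "top" or "wrist"; returns (picture, depth): 400x640x3 uint8, red, green, blue; 400x640 float32, m along the optical axis (not along the pixel's ray), 0 where there is no reading.
- vision.calibration(name): a dict with "fx", "fy", "cx", "cy" (pixels), "rvec" (rotation vector, rad) and "tvec" (3), from world to camera coordinates, as OpenCV has them; the wrist camera has in their place "hand_eye" (4x4, takes a point from camera to tool coordinates, whose origin is the TCP and whose axes are the flange's). Camera axes: x right, y down, z forward; pixel columns grow to the right and rows downward; lengths in m; the calibration is good to about 2 mm. A picture is of the moment at which its call begins: read the wrist's pose just before it. calibration takes no time and is no camera call.
- ctrl.finish_job(): hands the job in, once; it reports no verdict.
The state is a dict: "t": time; "q": joint angles; "dq": joint speeds; "effort": joint torques, N m; "tool_pos": TCP position; "tool_rot": TCP orientation; "contact_force": force on the tool from outside, world axes, zero at the start; "wrist_torque": the same for the moment, N m; "opening": finger opening in m.
Only numpy, scipy, OpenCV 4.12 (cv2) and the standard library are available. Lean on these libraries where they do the work, as an engineer would, in place of code of your own. Each camera call takes 0.05 s, during which the arm holds its last target. There are 200 camera calls.

TASK

The mug stands on one of the two round plates of the white warming tray. Turn the black dial straight in front of that plate clockwise (seen from above) until its white pointer line points at the red mark on the metal ring around it, then let go. Leave the other dial as it is, and the mug and the spice jar standing on their plates.

Things in the scene. Friction and masses are not known exactly. Their poses are not given: they have to be found in the camera images.
- mug_center (a point): White mug with small leaf sprigs, 92 mm across, 95 mm high, standing on one plate of the warming tray (which one varies); this point is on the axis of its cup, half-way up. Its handle points away from the dials. The tray is a white fixed box 240 x 260 mm, 45 mm high, with two dark plates 120 mm across at its far side and one dial in front of each: plate and dial centres are 140 mm apart, the two dials 130 mm apart. The tray's position and yaw vary
- jar_center (a point): Spice jar, 47 mm across, 98 mm high, parked on the other plate; this point is its centre. To be left standing
- dial_left (a joint): Turn of the left dial (seen from the robot), rad, grows clockwise seen from above; 0 = pointer straight to the front edge of the tray; range 0 to 4.6. Starts between 0.05 and 0.35, turns lightly against about 0.05 N m of friction, without a spring, and stays where it is left
- dial_right (a joint): The same for the right dial
- dial_left_grip (a point): Point on the left dial's upright turning axis, at the height to grip it. The grip is a black upright bar 50 mm long, 14 mm thick, 42 mm tall, centred on the axis, its top 12 mm above this point; below it a disc 52 mm across whose top is 28 mm below this point. x axis along the bar, away from the pointer end; z up. The point turns with the dial
- dial_right_grip (a point): The same for the right dial
- dial_left_pointer (a point): Pointer end of the left dial's bar, at its top: 25 mm from the axis along the bar, under the end of the white line on the bar's top
- dial_right_pointer (a point): The same for the right dial
- mark_left (a point): Where the pointer end (dial_left_pointer) stands when the left dial points exactly at its red mark: straight above the bright red bar mark (16 x 7 mm, on the flat metal ring 80 mm across around the dial), 25 mm from the dial's axis. x axis level, from the mark to the dial's axis; the dial is set when the x axis of dial_left_grip lies along it. The mark varies, 0.65 to 1.55 rad clockwise of the front edge direction
- mark_right (a point): The same for the right dial

How it is judged:
By the outcome, as a careful person would: the job done as asked, in the order asked, and still so for the second after the job is handed in, with the robot touching nothing.
It also fails if it takes over 32 s, if anything falls off the work surface, if the arm or the gripper's body presses on something with over 40 N, if the wrist force passes 120 N, or if a joint passes its speed limit or range.

## Working session

There is one attempt and no reset: what is moved stays moved. The work goes in short steps, Python scripts to look and compute and a tool call to move; the robot and the scene stay as the last step left them, time stands still between calls to the robot, and variables do not carry over. Pictures are saved under pics/ and viewed, about 8 in all and at most 12, crops included, and the job is handed in when it is done.

Besides the shell and the picture viewer there is one more tool, called after "Request:" as name([rows], argument=value, ...), one row to a line, values as JSON. jog_arm: Moves the arm, as the interface text tells. Its arguments: {"type":"object","properties":{"deltas":{"type":"array"},"grip_force":{"type":"number"}},"required":["deltas"]}

```bash
mkdir -p pics; cat > h.py <<'E'
import numpy as np, cv2
from scipy.spatial.transform import Rotation as R
from station import ctrl, vision
def cam(name):
    c=vision.calibration(name)
    K=np.array([[c['fx'],0,c['cx']],[0,c['fy'],c['cy']],[0,0,1]])
    if 'hand_eye' in c:
        o=ctrl.get_obs(); T=np.eye(4); T[:3,:3]=R.from_rotvec(o['tool_rot']).as_matrix(); T[:3,3]=o['tool_pos']
        return K,T@np.array(c['hand_eye'])
    T=np.eye(4); T[:3,:3]=R.from_rotvec(c['rvec']).as_matrix(); T[:3,3]=c['tvec']
    return K,np.linalg.inv(T)
def onplane(K,T,uv,z):
    uv=np.atleast_2d(np.asarray(uv,float)); d=np.c_[uv,np.ones(len(uv))]@np.linalg.inv(K).T@T[:3,:3].T
    return T[:3,3]+d*((z-T[2,3])/d[:,2])[:,None]
def snap(name,f):
    K,T=cam(name); im,dp=vision.get_image(name); cv2.imwrite('pics/'+f+'.png',im[:,:,::-1]); np.savez('pics/'+f+'.npz',im=im,dp=dp,K=K,T=T); return im,dp,K,T
E
python3 - <<'E'
from h import *
im,dp,K,T=snap('top','top1'); print(K,T); print(ctrl.tcp_to_tips); print(ctrl.get_obs())
snap('side','side1')
E
```

```text
[[488.79307403   0.         324.61105523]
 [  0.         488.79307403 206.8503087 ]
 [  0.           0.           1.        ]] [[-0.0146919  -0.99317686  0.11568873  0.50390366]
 [-0.99986488  0.01373964 -0.00902445 -0.21865284]
 [ 0.00737335 -0.11580569 -0.99324452  0.9591112 ]
 [ 0.          0.          0.          1.        ]]
0.022
{'t': 0.05, 'q': array([ 1.02496539e+00,  5.33677429e-02,  1.61425592e+00,  9.60000916e-06,
        1.47599035e+00, -1.19020077e-01]), 'dq': array([-0.00050753, -0.00071577, -0.00234775, -0.00145411,  0.00172845,
        0.00044686]), 'effort': array([ 1.55470934e-04, -3.95179152e+01, -3.71660686e+01, -1.53383862e-04,
        4.06926381e-03,  8.23010311e-06]), 'tool_pos': array([0.25844737, 0.56844592, 0.25207896]), 'tool_rot': array([-6.65215193e-01, -3.06967151e+00,  2.99577519e-03]), 'contact_force': array([ 0.10765148, -0.43948375,  0.11455674]), 'wrist_torque': array([ 0.0454367 , -0.00407552,  0.0165565 ]), 'opening': 0.0852058544657597}
```

View pics/top1.png

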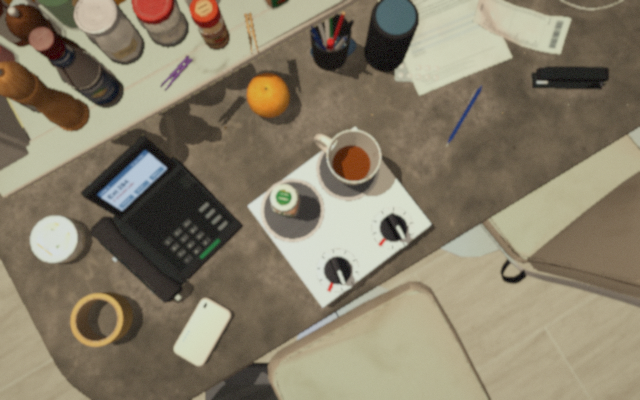

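The mug is at (352,158) on the right plate, so the right dial at about (395,230) is the target, with its red mark near (380,243). The jar is at (284,200) on the left plate.

```bash
python3 - <<'E'
from h import *
d=np.load('pics/top1.npz'); im=d['im'];K=d['K'];T=d['T'];dp=d['dp']
cv2.imwrite('pics/c1.png',cv2.resize(im[195:300,310:440],None,fx=6,fy=5.7,interpolation=cv2.INTER_CUBIC)[:,:,::-1])
h=im.astype(int); red=((h[...,0]>130)&(h[...,1]<90)&(h[...,2]<90)).astype(np.uint8)
n,l,s,c=cv2.connectedComponentsWithStats(red)
for i in range(1,n):
    if s[i,4]>5 and 300<c[i,0]<440 and c[i,1]>190: print('red',c[i],s[i,4],onplane(K,T,c[i],.046))
blk=(h.max(2)<60).astype(np.uint8); blk[:195]=0; blk[300:]=0; blk[:,:310]=0; blk[:,440:]=0
n,l,s,c=cv2.connectedComponentsWithStats(blk)
for i in range(1,n):
    if s[i,4]>50:print('blk',c[i],s[i],onplane(K,T,c[i],.07))
# depth heights
for u,v in [(300,235),(395,226),(365,232),(395,195),(338,272)]:
    z=dp[v,u]; p=np.linalg.inv(K)@[u*z,v*z,z]; print(u,v,T[:3,:3]@p+T[:3,3])
# tray corners
w=((h.min(2)>150)).astype(np.uint8); w[:150]=0;w[320:]=0;w[:,:240]=0;w[:,440:]=0
n,l,s,c=cv2.connectedComponentsWithStats(w); i=1+np.argmax(s[1:,4])
pts=np.argwhere(l==i)[:,::-1].astype(np.float32); r=cv2.minAreaRect(pts); print(r); print(onplane(K,T,cv2.boxPoints(r),.045))
E
```

```text
red [330.5 285.3] 10 [[ 0.4642924  -0.23567929  0.046     ]]
blk [313.4351145  208.66412214] [310 199   9  20 131] [[ 0.60440447 -0.20622853  0.07      ]]
blk [392.24788732 227.24788732] [382 215  24  25 355] [[ 0.56829587 -0.34956639  0.07      ]]
blk [343.0726257  266.77653631] [335 258  15  22 179] [[ 0.49805073 -0.25847056  0.07      ]]
blk [333.70967742 271.69354839] [330 261   9  21  62] [[ 0.48949805 -0.24141132  0.07      ]]
300 235 [ 0.55764625 -0.18044432  0.05151705]
395 226 [ 0.56840641 -0.35037679  0.09802444]
365 232 [ 0.56184677 -0.3017973   0.04608107]
395 195 [ 0.63110655 -0.36035669  0.04483663]
338 272 [ 0.4893168  -0.24816711  0.09840005]
((338.91998291015625, 215.5599822998047), (128.0, 137.60000610351562), 53.13010025024414)
[[ 0.61472638 -0.07814537  0.045     ]
 [ 0.77164655 -0.2888252   0.045     ]
 [ 0.57236478 -0.42873521  0.045     ]
 [ 0.42316552 -0.21992136  0.045     ]]
```

View pics/c1.png

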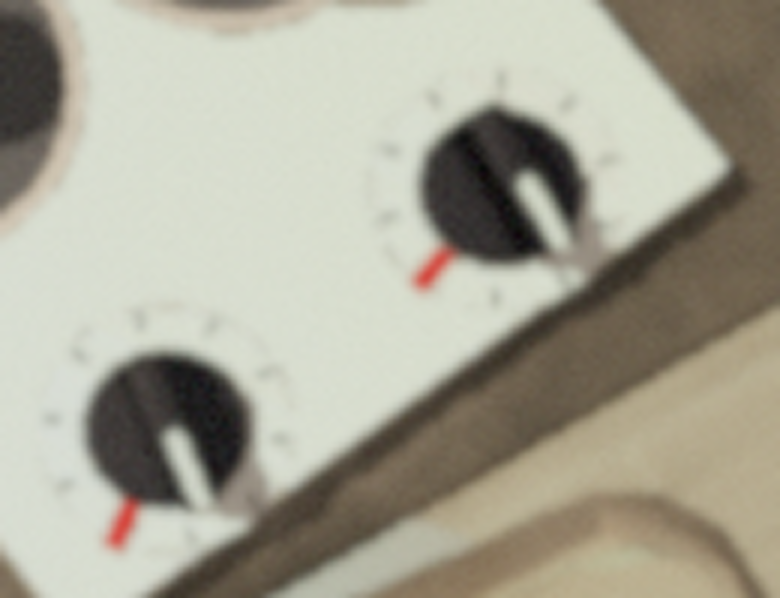

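The crop shows both dials clearly. The right dial has its white line from about (397.8,226.6) to (405.8,241), and its red mark is at about (382.3,242.2). I'll go above it and look with the wrist camera.

Request:
jog_arm([
  [0,0,0,-2.75,-2.95,0,1],
  [0,0,0,-2.75,-2.95,0,1],
  [0,0,0,-2.75,-2.95,0,1],
  [0,0,0,-2.75,-2.95,0,1],
  [0,0,0,-2.75,-2.95,0,1],
  [0,0,0,-2.75,-2.95,0,1],
  [0,0,0,-2.75,-2.95,0,1],
  [0,0,0,-2.75,-2.95,0,1],
  [0,0,0,-2.75,-2.95,0,1],
  [0,0,0,-2.75,-2.95,0,1],
  [0,0,0,-2.75,-2.95,0,1],
  [0,0,0,-2.75,-2.95,0,1],
])

```text
t: 1.1
tool_pos: [0.4124, 0.1082, 0.253]
tool_rot: [0.665, 3.07, 0.0]
contact_force: [-0.1, 1.1, 0.2]
opening: 0.0853
```

```bash
python3 - <<'E'
from h import *
print(vision.calibration('wrist')); o=ctrl.get_obs(); print(o['t'],o['q'],o['tool_pos'],o['tool_rot'])
E
```

```text
{'fx': 354.8669243808455, 'fy': 354.8669243808455, 'cx': 320.55875161462734, 'cy': 199.9466307253994, 'hand_eye': array([[-3.16363887e-04, -9.46053464e-01, -3.24010407e-01,
         8.27683656e-02],
       [ 9.99999737e-01, -5.10849583e-04,  5.15190901e-04,
         5.62016461e-04],
       [-6.52918717e-04, -3.24010159e-01,  9.46053376e-01,
        -1.21573611e-01],
       [ 0.00000000e+00,  0.00000000e+00,  0.00000000e+00,
         1.00000000e+00]])}
1.1 [ 8.15471370e-02 -4.55527267e-01  2.05047008e+00  6.99262905e-05
  1.54645839e+00 -1.06265533e+00] [0.41243141 0.10817281 0.25302204] [6.64990701e-01 3.07023913e+00 1.92451423e-04]
```

Request:
jog_arm([
  [0,0,0,-2.75,-2.95,0,1],
  [0,0,0,-2.75,-2.95,0,1],
  [0,0,0,-2.75,-2.95,0,1],
  [0,0,0,-2.75,-2.95,0,1],
  [0,0,0,-2.75,-2.95,0,1],
  [0,0,0,-2.75,-2.95,0,1],
  [0,0,0,-2.75,-2.95,0,1],
  [0,0,0,-2.75,-2.95,0,1],
  [0,0,0,-2.75,-2.95,0,1],
  [0,0,0,-2.75,-2.95,0,1],
  [0,0,0,-2.75,-2.95,0,1],
  [0,0,0,-2.75,-2.95,0,1],
])

```text
t: 2.1
tool_pos: [0.5664, -0.3507, 0.2524]
tool_rot: [-0.666, -3.069, -0.001]
contact_force: [0.4, 1.6, 0.5]
opening: 0.0854
```

Request:
jog_arm([
  [0,0,-0.12,0,0,0,1],
  [0,0,-0.12,0,0,0,1],
  [0,0,-0.12,0,0,0,1],
  [0,0,-0.12,0,0,0,1],
  [0,0,-0.12,0,0,0,1],
  [0,0,-0.12,0,0,0,1],
  [0,0,-0.12,0,0,0,1],
  [0,0,-0.09,0,0,0,1],
  [0,0,0,0,0,0,1],
  [0,0,0,0,0,0,1],
])

```text
t: 2.93
tool_pos: [0.5662, -0.3486, 0.2527]
tool_rot: [0.778, -3.043, -0.001]
contact_force: [-0.1, 0.3, -0.1]
opening: 0.0853
```

```bash
python3 - <<'E'
from h import *
o=ctrl.get_obs(); print(o['t'],o['q'],o['tool_pos'],o['tool_rot']); snap('wrist','w1')
E
```

```text
2.9333 [-6.63709537e-01  1.46157957e-01  1.51383503e+00 -3.30598204e-05
  1.48259952e+00 -2.73533273e+00] [ 0.56622022 -0.34863556  0.25270533] [ 7.78347532e-01 -3.04298856e+00 -1.21210812e-03]
```

View pics/w1.png

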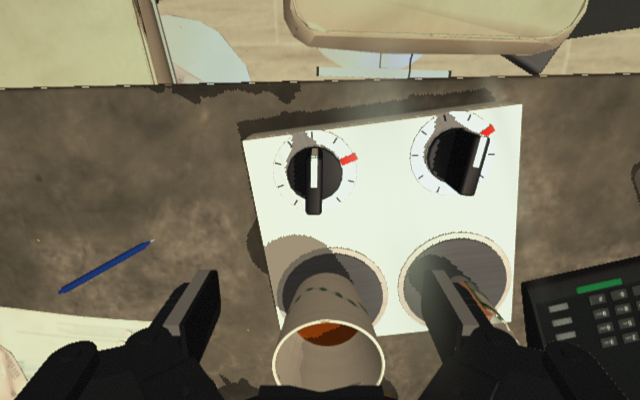

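The wrist view shows the right dial's bar top from about (315,147) to (315,214), with its white half toward the front. Its red mark is at (348,159), and the other dial is at (460,160). Next I'll measure bar and mark in world coordinates.

```bash
cat > m.py <<'E'
from h import *
def meas(f,box):
    d=np.load(f'pics/{f}.npz'); im=d['im'].astype(int);K=d['K'];T=d['T'];dp=d['dp']
    u0,u1,v0,v1=box; sub=np.zeros(dp.shape,bool); sub[v0:v1,u0:u1]=1
    V,U=np.mgrid[:400,:640]; P=(np.stack([U*dp,V*dp,dp],-1)@np.linalg.inv(K).T)@T[:3,:3].T+T[:3,3]
    top=sub&(P[...,2]>.09)&(P[...,2]<.115)&(dp>0)
    z=np.median(P[...,2][top]); print('top z',z,top.sum())
    def rect(m,zz):
        uv=np.argwhere(m)[:,::-1]; return onplane(K,T,uv,zz)[:,:2]
    X=rect(top,.099); r=cv2.minAreaRect((X*1000).astype(np.float32)); print('bar rect mm',r)
    mu=np.array(r[0])/1000
    w=top&(im.min(2)>150); W=rect(w,.099)
    ev=lambda Q:np.linalg.eigh(np.cov((Q-Q.mean(0)).T))[1][:,1]
    wd=ev(W); wd*=np.sign(wd@(W.mean(0)-mu)); bd=ev(X); bd*=np.sign(bd@(W.mean(0)-mu))
    a=lambda q:np.degrees(np.arctan2(q[1],q[0]))
    print('white',W.mean(0),len(W),'dirs white,bar',a(wd),a(bd))
    rd=sub&(im[...,0]>130)&(im[...,1]<90)&(im[...,2]<90); Q=rect(rd,.046); rm=Q.mean(0); q=ev(Q); q*=np.sign(q@(rm-mu))
    print('red',rm,len(Q),'len',np.ptp(Q@q),'own dir',a(q),'from bar centre',a(rm-mu),'dist',np.linalg.norm(rm-mu))
    dk=sub&(P[...,2]>.05)&(P[...,2]<.064)&(im.max(2)<80); D=rect(dk,.058); print('disc',cv2.minEnclosingCircle((D*1000).astype(np.float32)),len(D))
    return P
E
python3 - <<'E'
from m import *
P=meas('w1',(270,365,125,225)); print(P[120,360],P[200,260],P[160,300],P[165,335])
meas('w1',(410,500,105,205))
E
```

```text
top z 0.09768859701236593 1011
bar rect mm ((567.9832763671875, -354.2254333496094), (50.588165283203125, 13.754356384277344), 27.86322784423828)
white [ 0.55825503 -0.35938316] 193 dirs white,bar -152.39108995741393 -153.17042678145657
red [ 0.54484489 -0.33188434] 77 len 0.014391324195166755 own dir 141.91598147316532 from bar centre 136.00433614036334 dist 0.032163788569648515
disc ((569.0660400390625, -353.7207336425781), 25.492334365844727) 1439
[ 0.50860084 -0.33740247  0.0308344 ] [ 0.62126592 -0.38619818  0.04502801] [ 0.56398672 -0.3710541   0.05889679] [ 0.55299108 -0.34086715  0.05803181]
top z 0.09754265496777317 1218
bar rect mm ((493.1309509277344, -251.652099609375), (50.159427642822266, 16.313785552978516), 20.91949462890625)
white [ 0.48127012 -0.25307216] 209 dirs white,bar -157.83020853377553 -158.5425864767727
red [ 0.45997392 -0.2321387 ] 69 len 0.010892049209048293 own dir 148.3210112307872 from bar centre 149.52256515439655 dist 0.03847286239058887
disc ((493.81158447265625, -251.55555725097656), 24.894752502441406) 1016
```

Bar centre is (0.568,-0.354), size 50.6 x 13.8 mm as given, pointing at -152.6°. The mark lies between 136° and 142°, which I'll refine later. Now align and descend.

Request:
jog_arm([
  [0,0,0.025,0.1,-0.57,0,0.6],
  [0,0,0,0,0,3.4,0.6],
  [0,0,0,0,0,3.4,0.6],
  [0,0,0,0,0,3.4,0.6],
  [0,0,0,0,0,3.2,0.6],
  [0,0,0,0,0,2.0,0.6],
  [0,0,0,0,0,1.0,0.6],
  [0,0,0,0,0,0,0.6],
  [0,0,0,0,0,0,0.6],
], grip_force=25)

```text
t: 3.73
tool_pos: [0.5686, -0.3547, 0.0898]
tool_rot: [-0.743, 3.052, -0.001]
contact_force: [0.1, -0.9, 0.1]
opening: 0.0513
```

Request:
jog_arm([
  [0,0,0,0,0,0,0],
  [0,0,0,0,0,0,0],
  [0,0,0,0,0,0,0],
  [0,0,0,0,0,0,0],
  [0,0,0,0,0,0,0],
  [0,0,0,0,0,0,0],
  [0,0,0,0,0,0,0],
  [0,0,0,0,0,0,0],
], grip_force=25)

```text
t: 4.4
tool_pos: [0.5688, -0.3539, 0.0918]
tool_rot: [-0.744, 3.051, 0.001]
contact_force: [-3.0, 3.1, 6.4]
opening: 0.0134
```

```bash
python3 - <<'E'
from h import *
o=ctrl.get_obs(); print(o); snap('wrist','w2')
E
```

```text
{'t': 4.4, 'q': array([-6.67873558e-01,  2.95660035e-01,  1.62063664e+00,  8.68492229e-04,
        1.22507784e+00, -2.71727054e+00]), 'dq': array([ 5.38372901e-06,  8.14258548e-04,  1.03375482e-04,  1.51859304e-04,
       -1.40325291e-04, -2.57189624e-05]), 'effort': array([-1.31748654e+00, -4.27907860e+01, -3.28761041e+01, -3.56532298e-01,
       -1.37207128e+00,  2.34867410e-03]), 'tool_pos': array([ 0.56878705, -0.3538852 ,  0.09180059]), 'tool_rot': array([-7.43996245e-01,  3.05142351e+00,  5.20569631e-04]), 'contact_force': array([-3.01068046,  3.05136998,  6.44462398]), 'wrist_torque': array([ 0.68912511,  0.49377815, -0.02763147]), 'opening': 0.013360216712826233}
```

View pics/w2.png

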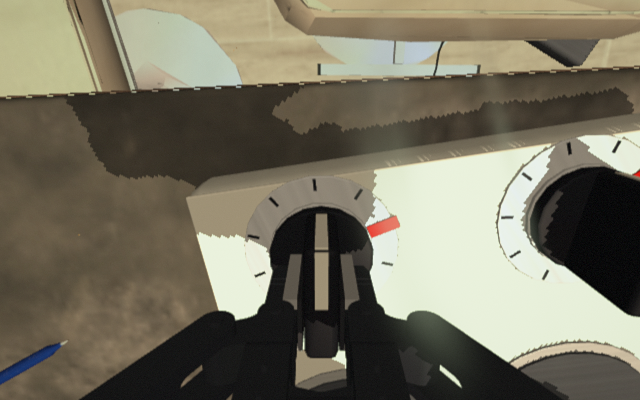

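The dial is gripped (opening 13.4 mm), and the mark is visible at (383,227). I'll measure its direction from this close view, fitting the ring centre from the ticks.

```bash
python3 - <<'E'
from h import *
from scipy.optimize import least_squares
d=np.load('pics/w2.npz'); im=d['im'].astype(int);K=d['K'];T=d['T']
a=lambda q:np.degrees(np.arctan2(q[1],q[0]))
m=(im[...,0]>120)&(im[...,0]>1.8*im[...,1])&(im[...,0]>1.8*im[...,2]); m[:,:350]=0;m[:,420:]=0;m[:200]=0;m[260:]=0
X=onplane(K,T,np.argwhere(m)[:,::-1],.046)[:,:2]; r=cv2.minAreaRect((X*1000).astype(np.float32)); rc=np.array(r[0])/1000; print('red',len(X),r,X.mean(0))
ev=np.linalg.eigh(np.cov(X.T))[1][:,1]; print('own dir',a(ev))
# ticks: dark blobs on ring
dk=(im.max(2)<75).astype(np.uint8); dk[:165]=0;dk[300:]=0;dk[:,:235]=0;dk[:,410:]=0
n,l,s,c=cv2.connectedComponentsWithStats(dk)
C=[]
for i in range(1,n):
    if 5<s[i,4]<120:
        p=onplane(K,T,c[i],.046)[0,:2]; t=np.hypot(*(p-[.5688,-.3539])); print(c[i].round(1),s[i,4],p,t.round(4))
        if .02<t<.05 and s[i,4]>10: C.append(p)
C=np.array(C)
f=least_squares(lambda v:np.hypot(*(C-v[:2]).T)-v[2],[.5688,-.3539,.035]); print('circle',f.x,np.abs(f.fun).max())
for cc in (f.x[:2],np.array([.5688,-.3539]),np.array([.568,-.354])): print(cc,'mark dir',a(X.mean(0)-cc),np.hypot(*(X.mean(0)-cc)))
o=ctrl.get_obs(); x=R.from_rotvec(o['tool_rot']).as_matrix()[:,0]; print('tool x dir',a(x))
E
```

```text
red 339 ((544.6115112304688, -330.896728515625), (6.368790626525879, 15.680658340454102), 51.233890533447266) [ 0.54465576 -0.33088509]
own dir 139.93086424357773
[314.1 184.2] 32 [ 0.54076385 -0.37222965] 0.0335
[357.9 194. ] 23 [ 0.53523204 -0.35064761] 0.0337
[273.1 201.4] 28 [ 0.55809788 -0.38631621] 0.0341
[253.  236.4] 24 [ 0.58027657 -0.38746284] 0.0355
[259.5 274. ] 12 [ 0.59895973 -0.3754201 ] 0.0371
circle [ 0.57102513 -0.35283539  0.03589135] 5.140751355757478e-05
[ 0.57102513 -0.35283539] mark dir 140.22543743651474 0.034309758482502006
[ 0.5688 -0.3539] mark dir 136.37181210781128 0.033356117004879365
[ 0.568 -0.354] mark dir 135.28281947595391 0.03285198224401548
tool x dir -152.59806314430676
```

Ring fit (0.05 mm residual) and the mark's own axis agree: 140.1°. The turn needed is 67.3°, or 1.175 rad clockwise.

Request:
jog_arm([
  [0,0,0.1,0,0,-0.3,0],
  [0,0,0.1,0,0,0,0],
  [0,0,0.1,0,0,0,0],
  [0,0,0.1,0,0,0,0],
  [0,0,0.1,0,0,0,0],
  [0,0,0.1,0,0,0,0],
  [0,0,0.1,0,0,0,0],
  [0,0,0.1,0,0,0,0],
  [0,0,0.1,0,0,0,0],
  [0,0,0.1,0,0,0,0],
  [0,0,0.1,0,0,0,0],
  [0,0,0.075,0,0,0,0],
])

```text
t: 5.45
tool_pos: [0.5686, -0.3533, 0.0919]
tool_rot: [1.079, 2.95, 0.003]
contact_force: [2.5, 1.7, -4.0]
opening: 0.0135
```

Request:
jog_arm([
  [0,0,0,0,0,0,0],
  [0,0,0,0,0,0,0],
  [0,0,0,0,0,0,0],
])

```text
t: 5.7
tool_pos: [0.5686, -0.3533, 0.0919]
tool_rot: [1.07, 2.954, 0.003]
contact_force: [3.9, 3.8, -5.3]
opening: 0.0136
```

```bash
python3 - <<'E'
from h import *
o=ctrl.get_obs(); print(o['t'],o['q'],o['tool_pos'],o['contact_force'],o['wrist_torque'],o['opening']); x=R.from_rotvec(o['tool_rot']).as_matrix()[:,0]; print(np.degrees(np.arctan2(x[1],x[0])))
E
```

```text
5.7 [-0.66771272  0.29488085  1.62134302  0.00185914  1.22581674 -1.54397747] [ 0.56862539 -0.35331557  0.09193702] [ 3.88870985  3.82795264 -5.30842528] [ 0.53076711 -0.70009995 -0.05204358] 0.01355703911972333
140.17025084102943
```

Tool at 140.2° as intended. Release symmetrically, rise, and look.

Request:
jog_arm([
  [0,0,0,0,0,0,0.6],
  [0,0,0,0,0,0,0.6],
  [0,0,0,0,0,0,0.6],
  [0,0,0,0,0,0,0.6],
  [0,0,0,0,0,0,0.6],
  [0,0,0,0,0,-1,0.6],
  [0,0,0,0,0,-3,0.6],
  [0,0,0,0,0,-3,0.6],
  [0,0,0,0,0,-3,0.6],
  [0,0,0,0,0,0,0.6],
  [0,0,0,0,0,0,0.6],
])

```text
t: 6.62
tool_pos: [0.5697, -0.3555, 0.1969]
tool_rot: [1.07, 2.947, -0.004]
contact_force: [-1.0, 0.3, -0.4]
opening: 0.0513
```

```bash
python3 - <<'E'
from m import *
im,dp,K,T=snap('wrist','w3'); o=ctrl.get_obs(); print(o['t'],o['tool_pos'],o['opening'])
E
```

```text
6.6667 [ 0.56871734 -0.35467935  0.19412577] 0.051449743618209365
```

View pics/w3.png

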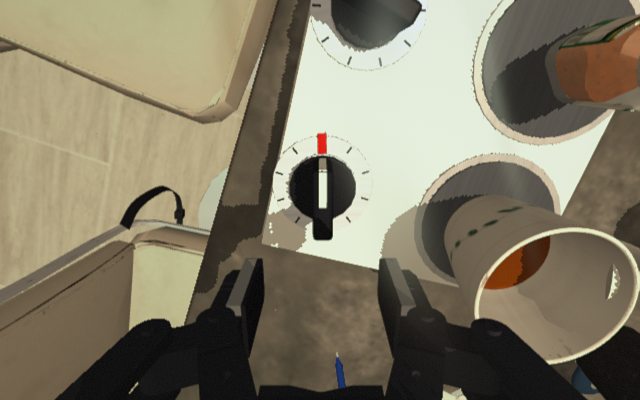

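The white line at (322,158–208) points straight at the red mark at (322,143), and the mug and jar are standing. I'll check with numbers.

```bash
python3 - <<'E'
from m import *
meas('w3',(270,375,130,245))
E
```

```text
top z 0.09763935387534445 1487
bar rect mm ((567.8455810546875, -351.3221740722656), (13.52634048461914, 50.26192092895508), 49.7384147644043)
white [ 0.55987343 -0.34451422] 285 dirs white,bar 139.7131126011261 140.25975474127634
red [ 0.5440685  -0.33198406] 159 len 0.014664711813878295 own dir 140.0450308445833 from bar centre 140.8782220254742 dist 0.030648200037981636
disc ((569.0516357421875, -352.5971374511719), 25.568050384521484) 2027
```

```bash
python3 - <<'E'
from h import *
o=ctrl.get_obs(); print(o['t'],o['contact_force']); print(ctrl.finish_job())
E
```

```text
6.6667 [-0.24578129  0.19055034 -0.30898242]
the job is handed in; nothing more can be done
None
```

I turned the right dial, the one in front of the mug's plate, about 67° clockwise until its pointer met the red mark. Then I released it, lifted the gripper clear and handed the job in at 6.7 s.

- **Dial angle:** In the last wrist picture the bar points at 140.3° and the white line at 139.7°. The mark's own axis is at 140.0°, and the mark seen from the bar's centre is at 140.9°, so they agree within about 1°.
- **Measurements that disagreed:** Early estimates of the mark's direction ranged from 135° to 142° because the dial's axis was only known to about 2–3 mm. I used the ring-tick fit, which gave 140.2°, and the mark's own axis, 139.9°.
- **Forces:** At the points I read them, contact forces were under 8 N, and near zero when I handed in.
- **Other objects:** The arm never went near the left dial. The mug and jar were standing in the last picture, but I did not re-measure the left dial or take a final top view.

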